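Refill call: press the call button, then point out the two consumables to restock

ROBOT

A 6-joint arm with a two-finger parallel gripper is mounted at the origin on a cart in front of the work surface, level with it; the furniture and walls round the work are solid. World frame = base frame: x ahead of the robot, y to its left, z up, the work surface at z = 0. Lengths are in m, angles in rad, forces in N, time in s.
With the tool pointing down it reaches from about 0.35 to 0.925 m from the base axis. Payload 6.4 kg.
Tool frame: the origin (TCP) lies between the finger pads; the fingertips stand r.tips_ahead ahead of it and the grasp point (between the pads) lies 6 mm ahead of it (r.tips_ahead is the distance from the TCP to the fingertips, in m); z points along the fingers, y is the line along which they close (so a half turn about z gives the same grasp; the last joint's range is limited). The gripper opens to 94 mm and grips with 3 to 60 N. Pads are 16 mm wide; open, the fingers measure 119 mm over their backs; the gripper's body (75 mm by 177 mm) begins 78 mm behind the grasp point.
Start: joints at [-1.416, 0.245, 1.558, -0, 1.339, -0.174], TCP at [0.21, -0.615, 0.23] pointing down, gripper open.
Joint ranges: [-3.13, 3.13], [-1.02, 2.26], [0.13, 2.54], [-0.95, 4.09], [0.21, 2.88], [-2.74, 2.74]. Speed limits (rad/s): [2.57, 2.57, 3.14, 3.14, 3.14, 3.14].

INTERFACE

Orientations are given as a rotation vector (axis times angle).
In Python, from bench import r, optics, order gives the robot as it stands. The module is installed in compiled form; this text tells all that it offers.
- The arm moves only by the shell command python3 -m inch 'ROWS' [OPENING] [FORCE]. ROWS is JSON, a list of rows, each an object of numbers: "dx", "dy", "dz": the shift along the tool's x, y, z in mm; "wx", "wy", "wz": the turn, a rotation vector about the tool's x, y, z in degrees. A call has 1 to 10 rows; each row shifts and turns the commanded pose from where the row before left it, along the tool's axes as they then stand; what a row does not reach is not made up. A row lasts 1/10 s, in which the tool goes at most 50 mm and 8.59 degrees, less where a joint would pass 70% of its speed; a pose out of reach is approached as far as the arm can. A call with a gripper value outside its range is refused whole. OPENING is the closure in counts, from 0 (fully open) to 255 (shut), set as the call begins (- or left out, the last holds). The fingers move at their own pace and stop on an object; FORCE is the grip in N (left out, the last holds). Time passes only in rows, so rows that do not move let the fingers close. It gives the time, the measured TCP pose, the force, the opening and the grip force at its end, in the units of the state.
- r.observe(): the state, without advancing time (a new reading comes with each control period).
- optics.get_image(name): name is "scene" or "side" or "wrist"; returns a dict with "pixels" (400x640x3 uint8, blue, green, red), "K" (3x3 intrinsics, pixels), "T" (4x4, takes a point from camera to world coordinates); the wrist camera has in their place "T_tool_cam" (4x4, takes a point from camera to tool coordinates, whose origin is the TCP and whose axes are the flange's). Camera axes: x right, y down, z forward; pixel columns grow to the right and rows downward; lengths in m; the calibration is good to about 2 mm. A picture is of the moment at which its call begins: read the wrist's pose just before it. There is no depth.
- order.finish_job(): hands the job in; it is judged then, once.
Trained networks look in the newest picture that a camera, given by its name, has taken for a name from the list of things; names that differ only in an ending like _2 or _b are one class to them, and where a whole thing is asked for, a point or a joint stands for the part that bears it (a point fixed in the world has none). Each returns a list of dicts, best first, with "score" (0 to 1); they miss things now and then, are a little off and sometimes report something else, mostly with a low value. They report only what shows in the picture. A call takes as long as a camera call. They do not tell look-alikes from the thing itself.
- optics.boxes_of(query, camera): "extent" ([left, top, right, bottom] in pixels, round what is visible of it).
The state is a dict: "time": time; "q": joint angles; "qd": joint speeds; "tau": joint torques, N m; "tcp_pos": TCP position; "eef_rot": TCP orientation; "wrist_force": force on the tool from outside, world axes, zero at the start; "ft_torque": the same for the moment, N m; "finger_gap": opening from 0.0 (shut) to 1.0 (fully open); "finger_force": force on a finger pad.
Only numpy, scipy, OpenCV 4.12 (cv2) and the standard library are available. Lean on these libraries where they do the work, as an engineer would, in place of code of your own. Each camera call takes 0.05 s, during which the arm holds its last target. There are 200 camera calls.

TASK

Call the storekeeper and show what has to be restocked: with the closed fingertips press the red button on the small grey call box fully down and let it up again, then point at the blue-and-white solder reel from straight above its middle, about 3 cm over it, for two seconds, and then in the same way at the round white tin. Wait two seconds over the tin too and finish there, still pointing at it. Do not touch the reel, the tin or any of the other things lying around, and leave everything where it stands.

Things in the scene. Friction and masses are not known exactly. Their poses are not given: they have to be found in the camera images.
- call_box: small fixed grey plastic box, 70 x 70 mm, 34 mm high, that carries the call button on its top; origin at the centre of its underside, on the work surface
- call_button_top (a point): centre of the top face of the round red push button (30 mm across) in a black collar in the middle of the call box; its z axis points up, and the point goes down with the button
- call_button (a joint): travel of the call button in m: 0 up, 0.006 fully down; pressed downward against a spring that takes about 4 N at the end of travel; it comes up by itself when let go
- solder_reel: loose blue-flanged reel of silvery solder, 57 mm across, 37 mm high, standing flat; origin at the centre of its underside, z up
- solder_reel_top (a point): centre of the top face of the solder reel, 37 mm above the surface
- tip_tinner: loose plain round white-grey tin with a flat lid, 36 mm across, 18 mm high, standing flat; origin at the centre of its underside, z up
- tip_tinner_top (a point): centre of the top face of the tin, 18 mm above the surface
- wick_reel: bystander: flat orange reel of desoldering braid, 39 mm across, 10 mm high; its origin is the centre of its underside with the braid's tail, which sticks out 40 mm to -y, while the reel is centred 20 mm to +y of it
- tape_roll: bystander: roll of black tape lying flat, 58 mm across, 19 mm high; origin at the centre of its underside
- alcohol_pump: bystander: white bottle with a blue pump top, 66 mm across, 112 mm high, standing; origin at the centre of its underside
- flux_bottle: bystander: slim cream bottle with a red needle tip, 36 mm across, 100 mm high, standing; origin at the centre of its underside
- side_cutter: bystander: side cutter with red handles lying flat, 118 x 38 x 12 mm, long along its x; origin at the centre of its underside
- driver_red: bystander: screwdriver with a red handle lying flat, 160 x 15 x 15 mm, long along its x; origin at the centre of its underside
There are look-alikes about, which are no part of the job. Leave any purple or turquoise look-alike of the solder_reel alone.

How it is judged:
On the way, in this order (a step that is already met when the one before it is completed fails the run):
1. the call button is pressed down by the fingertips (more than 4 of its 6 mm) (value of joint call_button above 0.004 m and contact force between the fingers and call_button above 0.5 N), for 0.05 s.
2. the button is up again (less than 2 mm down) and nothing touches it (value of joint call_button below 0.002 m and contact force between the fingers and call_button below 0.1 N), for 0.1 s.
3. the fingers point at the solder reel from above for 1.5 s: the grasp point within 25 mm of its middle sideways and less than 85 mm over its top (horizontal distance between the grasp point and solder_reel_top below 0.025 m and z of the grasp point in the frame of solder_reel_top between 0.005 and 0.085 m), for 1.5 s.
4. the fingers point at the tin in the same way for 1.5 s, within 20 mm sideways (horizontal distance between the grasp point and tip_tinner_top below 0.02 m and z of the grasp point in the frame of tip_tinner_top between 0.005 and 0.085 m), for 1.5 s.
At the end, for the whole second after the job is handed in: The fingers still point at the tin without touching it (grasp point within 20 mm of its middle sideways, between 5 and 85 mm above its top), the call button is up (less than 2 mm down), and the reel, the tin and all six bystanders stand within 8 mm of where they began (all of step 4 and value of joint call_button below 0.002 m and distance of each of solder_reel, tip_tinner, wick_reel, tape_roll, alcohol_pump, flux_bottle, side_cutter, driver_red from where it was at the start of the episode below 0.008 m).
It fails at once if the robot touches the solder reel or the tin (contact force between any of the fingers, the arm and solder_reel above 0.3 N or contact force between any of the fingers, the arm and tip_tinner above 0.3 N).
It fails at once if the robot touches another consumable or tool that lies or stands around (contact force between any of the fingers, the arm and wick_reel above 0.3 N or contact force between any of the fingers, the arm and tape_roll above 0.3 N or contact force between any of the fingers, the arm and alcohol_pump above 0.3 N or contact force between any of the fingers, the arm and flux_bottle above 0.3 N or contact force between any of the fingers, the arm and side_cutter above 0.3 N or contact force between any of the fingers, the arm and driver_red above 0.3 N).
It fails at once if a consumable or tool is lifted, carried or pushed from its place (more than 10 mm) (distance of any of solder_reel, tip_tinner, wick_reel, tape_roll, alcohol_pump, flux_bottle, side_cutter, driver_red from where it was at the start of the episode above 0.01 m).
It also fails if it takes over 48 s, if anything falls off the work surface, if the arm or the gripper's body presses on something with over 40 N, if the wrist force passes 120 N, or if a joint passes its speed limit or range.

## Working session

There is one attempt and no reset: what is moved stays moved. The work goes in short steps, Python scripts to look and compute and a shell command to move; the robot and the scene stay as the last step left them, time stands still between calls to the robot, and variables do not carry over. Pictures are saved under pics/ and viewed, at most 10 in all, crops included, and the job is handed in when it is done.

```bash
mkdir -p pics; cat > h.py <<'E'
import numpy as np, cv2
from bench import r, optics, order
from scipy.spatial.transform import Rotation as R
def hit(im,T,u,v,z):
    d=T[:3,:3]@np.linalg.solve(im["K"],[u,v,1]); o=T[:3,3]
    return o+d*(z-o[2])/d[2]
def camT(im,s=None):
    if "T" in im: return np.array(im["T"])
    M=np.eye(4); M[:3,:3]=R.from_rotvec(s["eef_rot"]).as_matrix(); M[:3,3]=s["tcp_pos"]
    return M@np.array(im["T_tool_cam"])
E
python3 - <<'E'
from h import *
s=r.observe(); print(s["time"],s["tcp_pos"],s["eef_rot"],s["finger_gap"],r.tips_ahead)
print(R.from_rotvec(s["eef_rot"]).as_matrix().round(3))
H={"call_box":.034,"solder_reel":.037,"tip_tinner":.018,"wick_reel":.01,"tape_roll":.019,"alcohol_pump":.112,"flux_bottle":.1,"side_cutter":.012,"driver_red":.015}
for c in ["scene","side"]:
    im=optics.get_image(c); cv2.imwrite(f"pics/{c}0.png",im["pixels"]); T=camT(im)
    print(c,T[:3,3].round(3))
    for n in H:
        for b in optics.boxes_of(n,c)[:3]:
            e=b["extent"]; print(n,round(b["score"],2),np.round(e),hit(im,T,(e[0]+e[2])/2,(e[1]+e[3])/2,H[n]/2).round(3))
E
```

```text
0.0 [ 0.20981695 -0.61463014  0.22939602] [-3.09737106e+00 -5.13923921e-01 -2.06608740e-05] 0.9957979512520854 0.025
[[ 0.946  0.323 -0.   ]
 [ 0.323 -0.946  0.002]
 [ 0.    -0.002 -1.   ]]
scene [0.018 0.515 0.592]
solder_reel 0.55 [261. 162. 281. 183.] [ 0.714 -0.384  0.018]
tip_tinner 0.61 [306. 185. 322. 197.] [ 0.578 -0.38   0.009]
alcohol_pump 0.81 [301. 134. 326. 182.] [ 0.627 -0.455  0.056]
flux_bottle 0.54 [226. 178. 244. 205.] [ 0.685 -0.213  0.05 ]
flux_bottle 0.53 [299. 136. 324. 183.] [ 0.634 -0.457  0.05 ]
driver_red 0.5 [168. 250. 194. 272.] [0.641 0.004 0.007]
side [0.345 0.446 0.534]
call_box 0.92 [349. 189. 394. 220.] [ 0.354 -0.284  0.017]
solder_reel 0.93 [358. 168. 385. 190.] [ 0.36  -0.388  0.018]
solder_reel 0.92 [395. 159. 425. 184.] [ 0.268 -0.436  0.018]
solder_reel 0.74 [305. 167. 329. 192.] [ 0.488 -0.368  0.018]
tip_tinner 0.68 [279. 172. 292. 184.] [ 0.569 -0.378  0.009]
wick_reel 0.21 [366. 189. 380. 200.] [ 0.352 -0.344  0.005]
tape_roll 0.56 [280. 177. 290. 184.] [ 0.566 -0.364  0.009]
alcohol_pump 0.94 [260. 120. 283. 174.] [ 0.617 -0.444  0.056]
flux_bottle 0.68 [211. 187. 229. 227.] [ 0.657 -0.183  0.05 ]
side_cutter 0.84 [335. 154. 382. 172.] [ 0.397 -0.481  0.006]
side_cutter 0.51 [366. 187. 380. 199.] [ 0.354 -0.346  0.006]
driver_red 0.78 [188. 245. 218. 305.] [ 0.64  -0.034  0.007]
```

View pics/scene0.png

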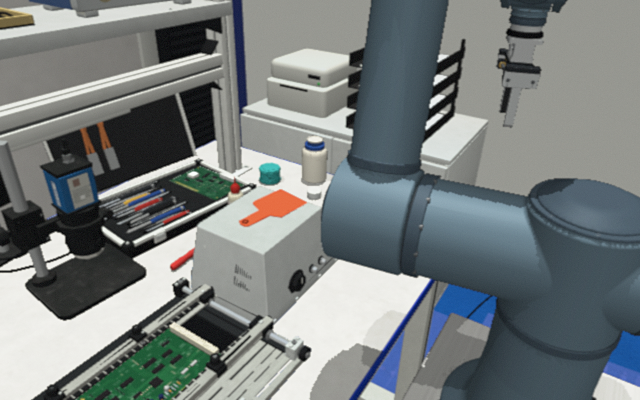

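View pics/side0.png

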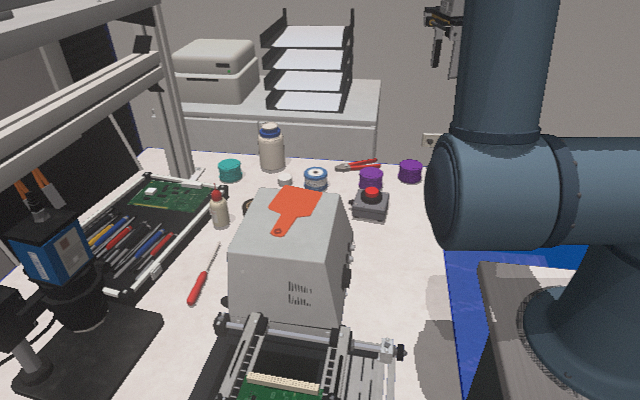

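Side view: call box at (370,205), the blue-and-white reel at (316,180), the tin at (285,180) next to the pump bottle at (271,148). The purple reels at (371,180) and (410,172) and the turquoise one at (230,170) are look-alikes. The grey soldering station sits in front of the reel. I'll close the fingers, go up and look from closer.

```bash
python3 -m inch '[{"dz":-40},{"dz":-40},{"dx":30,"dy":-26},{"dx":30,"dy":-26},{"dx":30,"dy":-26},{"dx":30,"dy":-26},{"dx":30,"dy":-26},{"dx":30,"dy":-26},{"dx":30,"dy":-26},{}]' 255 20
python3 - <<'E'
from h import *
s=r.observe(); im=optics.get_image("wrist"); T=camT(im,s); cv2.imwrite("pics/w1.png",im["pixels"])
print(s["tcp_pos"],T[:3,3].round(3),T[:3,2].round(2))
H={"call_box":.034,"call_button_top":.08,"solder_reel":.037,"tip_tinner":.018,"wick_reel":.01,"tape_roll":.019,"alcohol_pump":.112,"side_cutter":.012}
for n in H:
    for b in optics.boxes_of(n,"wrist")[:3]:
        e=b["extent"]; print(n,round(b["score"],2),np.round(e),hit(im,T,(e[0]+e[2])/2,(e[1]+e[3])/2,H[n]/2).round(3))
E
```

```text
[ 0.20989989 -0.61520176  0.23048369] [ 0.287 -0.589  0.385] [-0.26 -0.09 -0.96]
solder_reel 0.71 [160.  45. 221. 108.] [ 0.277 -0.434  0.019]
solder_reel 0.56 [152.   2. 192.  12.] [ 0.34  -0.4    0.019]
side_cutter 0.77 [239.   0. 273.  34.] [ 0.363 -0.486  0.006]schema error: expected keys dx, dy, dz, wx, wy, wz
```

View pics/w1.png

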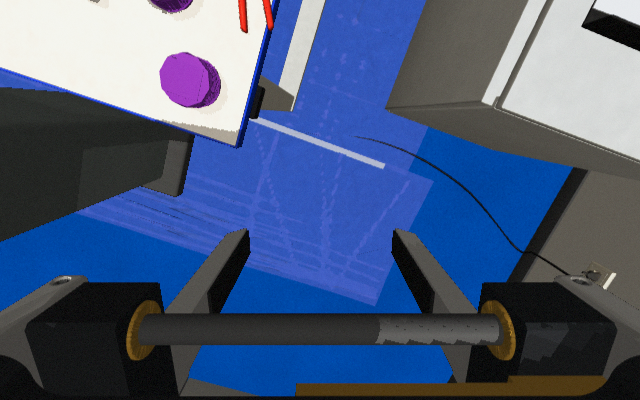

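The wrist picture shows only a purple look-alike at (190,80). The empty row was refused, so I'll write full rows.

```bash
python3 -m inch '[{"dx":0,"dy":0,"dz":-40,"wx":0,"wy":0,"wz":0},{"dx":0,"dy":0,"dz":-40,"wx":0,"wy":0,"wz":0},{"dx":30,"dy":-26,"dz":0,"wx":0,"wy":0,"wz":0},{"dx":30,"dy":-26,"dz":0,"wx":0,"wy":0,"wz":0},{"dx":30,"dy":-26,"dz":0,"wx":0,"wy":0,"wz":0},{"dx":30,"dy":-26,"dz":0,"wx":0,"wy":0,"wz":0},{"dx":30,"dy":-26,"dz":0,"wx":0,"wy":0,"wz":0},{"dx":30,"dy":-26,"dz":0,"wx":0,"wy":0,"wz":0},{"dx":30,"dy":-26,"dz":0,"wx":0,"wy":0,"wz":0},{"dx":0,"dy":0,"dz":0,"wx":0,"wy":0,"wz":0}]' 255 20
cat > look.py <<'E'
import sys
from h import *
s=r.observe(); im=optics.get_image("wrist"); T=camT(im,s); cv2.imwrite(f"pics/{sys.argv[1]}.png",im["pixels"])
print(s["time"],s["tcp_pos"],s["eef_rot"].__repr__(),T[:3,3].round(3),T[:3,2].round(2),s["finger_gap"])
H={"call_box":.034,"call_button_top":.08,"solder_reel":.037,"tip_tinner":.018,"wick_reel":.01,"tape_roll":.019,"alcohol_pump":.112,"side_cutter":.012}
for n in H:
    for b in optics.boxes_of(n,"wrist")[:3]:
        e=b["extent"]; print(n,round(b["score"],2),np.round(e),hit(im,T,(e[0]+e[2])/2,(e[1]+e[3])/2,H[n]/2).round(3))
E
python3 look.py w2
```

```text
time: 2.45
tcp_pos: [0.3516, -0.3721, 0.3108]
eef_rot: [3.098, 0.522, 0.001]
wrist_force: [0.1, -0.3, -0.6]
finger_gap: 0.183
finger_force: 0.0
2.45 [ 0.35157821 -0.37210097  0.3108246 ] array([3.09785192e+00, 5.21622473e-01, 1.43896514e-03]) [ 0.429 -0.346  0.466] [-0.26 -0.09 -0.96] 0.18265662491698753
call_box 0.6 [235. 113. 294. 174.] [ 0.36  -0.281  0.017]
call_button_top 0.82 [251. 139. 273. 156.] [ 0.357 -0.282  0.04 ]
solder_reel 0.87 [314. 143. 351. 186.] [ 0.364 -0.388  0.019]
solder_reel 0.84 [330.  49. 377.  97.] [ 0.495 -0.371  0.019]
solder_reel 0.66 [324. 206. 358. 245.] [ 0.275 -0.434  0.019]
tip_tinner 0.91 [356.   0. 384.  29.] [ 0.573 -0.367  0.009]
wick_reel 0.73 [254.  28. 277.  65.] [ 0.489 -0.242  0.005]
tape_roll 0.69 [419.   1. 483.  24.] [ 0.611 -0.47   0.01 ]
alcohol_pump 0.97 [415.   0. 483.  26.] [ 0.592 -0.456  0.056]
alcohol_pump 0.27 [379. 118. 403. 194.] [ 0.408 -0.457  0.056]
side_cutter 0.93 [378. 118. 400. 193.] [ 0.404 -0.467  0.006]
```

View pics/w2.png

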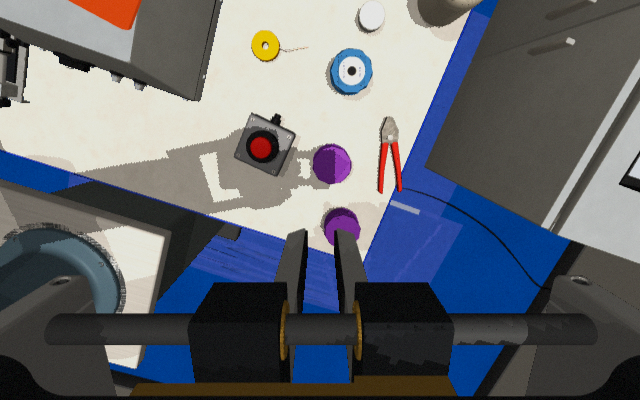

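Wrist view: red button at (261,147), blue-and-white reel at (352,71), tin at (372,16) and station corner at (190,100). I'll triangulate the corner for clearance and compute the targets.

```bash
cat > t.py <<'E'
from h import *
s=r.observe(); im=optics.get_image("wrist"); T=camT(im,s); sd=optics.get_image("side"); Ts=camT(sd)
hsv=cv2.cvtColor(im["pixels"],cv2.COLOR_BGR2HSV)
def blob(m,box):
    x0,y0,x1,y1=box; k=np.zeros_like(m); k[y0:y1,x0:x1]=m[y0:y1,x0:x1]
    n,l,st,c=cv2.connectedComponentsWithStats(k); i=1+st[1:,4].argmax(); x,y,w,h,a=st[i]; return x+w/2,y+h/2,w,h,a
red=((hsv[...,0]<8)|(hsv[...,0]>172))&(hsv[...,1]>150)&(hsv[...,2]>60)
blue=(abs(hsv[...,0].astype(int)-105)<15)&(hsv[...,1]>100)
for nm,m,b,z in [("btn",red,(235,115,295,175),.042),("reel",blue,(320,40,380,102),.033)]:
    u,v,w,h,a=blob(m.astype(np.uint8),b); print(nm,u,v,w,h,a,hit(im,T,u,v,z).round(4))
print("tin",hit(im,T,371.5,15.5,.018).round(4))
for z in (.08,.1,.12,.14,.16): print(z,"corner w",hit(im,T,190,100,z).round(3),"top?",hit(im,T,215,0,z).round(3),"side",hit(sd,Ts,356,195,z).round(3),hit(sd,Ts,262,190,z).round(3))
c=np.vstack([sd["pixels"][140:260,200:420]]); cv2.imwrite("pics/c3.png",cv2.resize(c,None,fx=3.5,fy=3.5,interpolation=2))
E
python3 t.py
```

```text
btn 259.0 145.5 22 23 375 [ 0.3568 -0.2814  0.042 ]
reel 349.0 69.0 42 46 903 [ 0.4934 -0.3678  0.033 ]
tin [ 0.5674 -0.3739  0.018 ]
0.08 corner w [ 0.389 -0.192  0.08 ] top? [ 0.505 -0.196  0.08 ] side [ 0.385 -0.223  0.08 ] [ 0.574 -0.214  0.08 ]
0.1 corner w [ 0.391 -0.2    0.1  ] top? [ 0.501 -0.204  0.1  ] side [ 0.383 -0.194  0.1  ] [ 0.564 -0.185  0.1  ]
0.12 corner w [ 0.393 -0.208  0.12 ] top? [ 0.497 -0.212  0.12 ] side [ 0.381 -0.164  0.12 ] [ 0.554 -0.156  0.12 ]
0.14 corner w [ 0.395 -0.216  0.14 ] top? [ 0.493 -0.22   0.14 ] side [ 0.379 -0.135  0.14 ] [ 0.544 -0.127  0.14 ]
0.16 corner w [ 0.397 -0.225  0.16 ] top? [ 0.489 -0.228  0.16 ] side [ 0.378 -0.105  0.16 ] [ 0.534 -0.098  0.16 ]
```

View pics/c3.png

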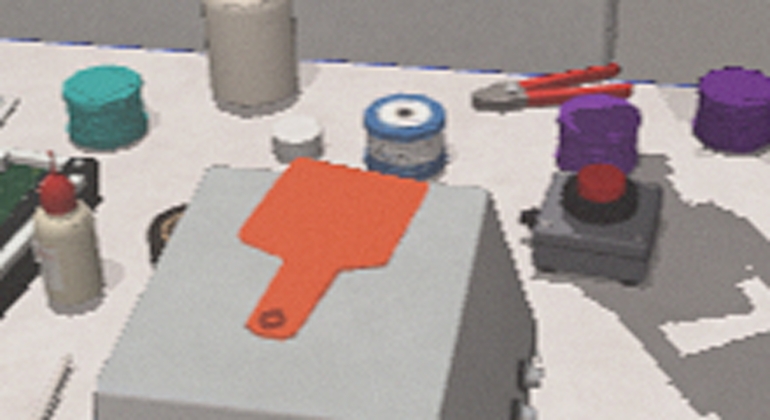

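```bash
python3 -m inch '[{"dx":12,"dy":-28,"dz":0,"wx":0,"wy":0,"wz":0},{"dx":12,"dy":-28,"dz":0,"wx":0,"wy":0,"wz":0},{"dx":11,"dy":-28,"dz":0,"wx":0,"wy":0,"wz":0},{"dx":0,"dy":0,"dz":40,"wx":0,"wy":0,"wz":0},{"dx":0,"dy":0,"dz":40,"wx":0,"wy":0,"wz":0},{"dx":0,"dy":0,"dz":40,"wx":0,"wy":0,"wz":0},{"dx":0,"dy":0,"dz":40,"wx":0,"wy":0,"wz":0},{"dx":0,"dy":0,"dz":0,"wx":0,"wy":0,"wz":0},{"dx":0,"dy":0,"dz":0,"wx":0,"wy":0,"wz":0}]' 255 20
python3 look.py w4
```

```text
time: 3.9
tcp_pos: [0.3559, -0.2845, 0.151]
eef_rot: [-3.099, -0.514, 0.0]
wrist_force: [0.1, -0.6, 0.9]
finger_gap: 0.002
finger_force: 0.0
3.9 [ 0.35593613 -0.28454144  0.15103624] array([-3.09887548e+00, -5.13810790e-01,  2.96658683e-04]) [ 0.433 -0.259  0.306] [-0.26 -0.09 -0.96] 0.002374221904296202
call_box 0.68 [272. 151. 366. 232.] [ 0.36  -0.282  0.017]
call_button_top 0.92 [303. 186. 335. 218.] [ 0.357 -0.283  0.04 ]
solder_reel 0.95 [420.  51. 501. 122.] [ 0.497 -0.372  0.019]
solder_reel 0.79 [400. 275. 454. 313.] [ 0.288 -0.434  0.019]
solder_reel 0.57 [388. 189. 448. 252.] [ 0.365 -0.389  0.019]
tip_tinner 0.81 [469.   0. 515.  22.] [ 0.564 -0.374  0.009]
wick_reel 0.8 [301.  21. 366.  70.] [ 0.494 -0.251  0.005]
tape_roll 0.62 [303. 188. 334. 220.] [ 0.345 -0.287  0.01 ]
alcohol_pump 0.57 [566.   0. 637.  14.] [ 0.572 -0.431  0.056]
side_cutter 0.92 [476. 150. 517. 258.] [ 0.406 -0.466  0.006]
side_cutter 0.71 [467.   0. 518.  22.] [ 0.566 -0.376  0.006]
```

View pics/w4.png

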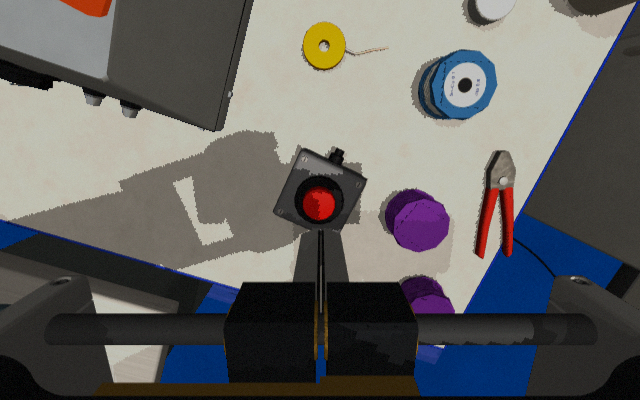

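Button at (319,202), in line with the fingers, and the station corner at (220,130) is clear. I'll descend gently.

```bash
python3 -m inch '[{"dx":2.5,"dy":-1.5,"dz":25,"wx":0,"wy":0,"wz":0},{"dx":0,"dy":0,"dz":25,"wx":0,"wy":0,"wz":0},{"dx":0,"dy":0,"dz":12,"wx":0,"wy":0,"wz":0},{"dx":0,"dy":0,"dz":4,"wx":0,"wy":0,"wz":0},{"dx":0,"dy":0,"dz":0,"wx":0,"wy":0,"wz":0}]'
```

```text
time: 4.85
tcp_pos: [0.3578, -0.2822, 0.0845]
eef_rot: [-3.099, -0.514, 0.0]
wrist_force: [-0.3, -0.4, -0.3]
finger_gap: 0.003
finger_force: 0.0
```

Tips at z≈0.0595, no contact yet.

```bash
for i in 1 2 3; do python3 -m inch '[{"dx":0,"dy":0,"dz":3,"wx":0,"wy":0,"wz":0},{"dx":0,"dy":0,"dz":0,"wx":0,"wy":0,"wz":0}]' | egrep "tcp_pos|wrist_force"; done
```

```text
tcp_pos: [0.3581, -0.2826, 0.0821]
wrist_force: [-0.3, 0.0, 0.4]
tcp_pos: [0.3582, -0.2827, 0.079]
wrist_force: [0.2, -1.0, 3.0]
tcp_pos: [0.3582, -0.2827, 0.0758]
wrist_force: [1.4, -0.7, 3.4]
```

```bash
for i in 1 2; do python3 -m inch '[{"dx":0,"dy":0,"dz":1,"wx":0,"wy":0,"wz":0},{"dx":0,"dy":0,"dz":0,"wx":0,"wy":0,"wz":0}]' | egrep "tcp_pos|wrist_force"; done
```

```text
tcp_pos: [0.3582, -0.2827, 0.0752]
wrist_force: [0.4, 0.2, 6.2]
tcp_pos: [0.3583, -0.2828, 0.075]
wrist_force: [-1.7, 2.5, 14.1]
```

Fully down (the force rises steeply at the end stop). Now back up and across to the reel.

```bash
python3 -m inch '[{"dx":0,"dy":0,"dz":-10,"wx":0,"wy":0,"wz":0},{"dx":0,"dy":0,"dz":-20,"wx":0,"wy":0,"wz":0},{"dx":0,"dy":0,"dz":-30,"wx":0,"wy":0,"wz":0},{"dx":0,"dy":0,"dz":-30,"wx":0,"wy":0,"wz":0},{"dx":25,"dy":32,"dz":0,"wx":0,"wy":0,"wz":0},{"dx":25,"dy":32,"dz":0,"wx":0,"wy":0,"wz":0},{"dx":25,"dy":32,"dz":0,"wx":0,"wy":0,"wz":0},{"dx":25,"dy":32,"dz":0,"wx":0,"wy":0,"wz":0},{"dx":0,"dy":0,"dz":0,"wx":0,"wy":0,"wz":0}]'
python3 look.py w5
```

```text
time: 6.75
tcp_pos: [0.4957, -0.3722, 0.1619]
eef_rot: [-3.098, -0.515, 0.001]
wrist_force: [-0.2, 0.6, -1.0]
finger_gap: 0.001
finger_force: 0.0
6.75 [ 0.49565585 -0.37224427  0.16185795] array([-3.09766414e+00, -5.14724640e-01,  1.18254189e-03]) [ 0.573 -0.346  0.317] [-0.26 -0.09 -0.96] 0.0009628389596885294
call_box 0.78 [162. 240. 248. 309.] [ 0.362 -0.278  0.017]
call_box 0.74 [184. 137. 256. 173.] [ 0.501 -0.263  0.017]
call_button_top 0.88 [179. 285. 211. 310.] [ 0.347 -0.28   0.04 ]
call_button_top 0.65 [358. 241. 385. 284.] [ 0.449 -0.444  0.04 ]
call_button_top 0.35 [289. 165. 348. 227.] [ 0.499 -0.369  0.04 ]
solder_reel 0.74 [382.   0. 419.  11.] [ 0.682 -0.384  0.019]
solder_reel 0.61 [286. 165. 348. 224.] [ 0.494 -0.369  0.019]
solder_reel 0.54 [279. 273. 292. 282.] [ 0.389 -0.367  0.019]
tip_tinner 0.92 [326. 105. 362. 139.] [ 0.573 -0.371  0.009]
wick_reel 0.87 [184. 141. 222. 177.] [ 0.488 -0.243  0.005]
tape_roll 0.9 [193.   1. 261.  75.] [ 0.609 -0.241  0.01 ]
alcohol_pump 0.7 [402.  46. 533. 136.] [ 0.629 -0.456  0.056]
side_cutter 0.59 [360. 238. 384. 285.] [ 0.435 -0.457  0.006]
```

View pics/w5.png

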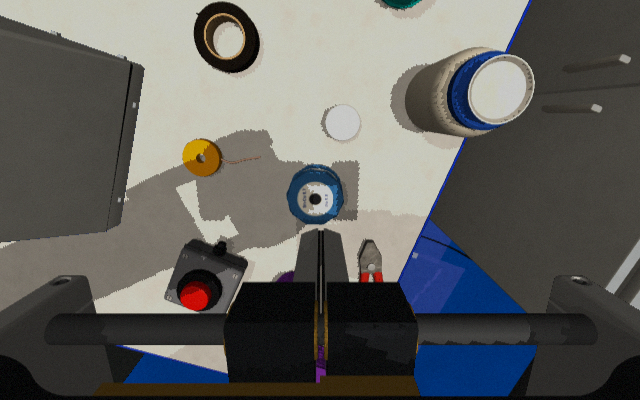

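The button is up again at (195,296), the reel's hub at (316,199) is right under the fingers, and the tin is at (343,122). I'll go down 70 mm and hold for two seconds.

```bash
python3 -m inch '[{"dx":0,"dy":-2,"dz":20,"wx":0,"wy":0,"wz":0},{"dx":0,"dy":0,"dz":20,"wx":0,"wy":0,"wz":0},{"dx":0,"dy":0,"dz":20,"wx":0,"wy":0,"wz":0},{"dx":0,"dy":0,"dz":10,"wx":0,"wy":0,"wz":0},{"dx":0,"dy":0,"dz":0,"wx":0,"wy":0,"wz":0}]' | egrep "tcp_pos|wrist_f"
for i in 1 2 ; do python3 -m inch '[{"dx":0,"dy":0,"dz":0,"wx":0,"wy":0,"wz":0},{"dx":0,"dy":0,"dz":0,"wx":0,"wy":0,"wz":0},{"dx":0,"dy":0,"dz":0,"wx":0,"wy":0,"wz":0},{"dx":0,"dy":0,"dz":0,"wx":0,"wy":0,"wz":0},{"dx":0,"dy":0,"dz":0,"wx":0,"wy":0,"wz":0},{"dx":0,"dy":0,"dz":0,"wx":0,"wy":0,"wz":0},{"dx":0,"dy":0,"dz":0,"wx":0,"wy":0,"wz":0},{"dx":0,"dy":0,"dz":0,"wx":0,"wy":0,"wz":0},{"dx":0,"dy":0,"dz":0,"wx":0,"wy":0,"wz":0},{"dx":0,"dy":0,"dz":0,"wx":0,"wy":0,"wz":0}]'|egrep "time|tcp_pos"; done
python3 - <<'E'
from h import *
s=r.observe(); im=optics.get_image("wrist"); T=camT(im,s); cv2.imwrite("pics/w6.png",im["pixels"])
for n,z in (("solder_reel",.0185),("tip_tinner",.009),("alcohol_pump",.056)):
    for b in optics.boxes_of(n,"wrist")[:2]:
        e=b["extent"]; print(n,round(b["score"],2),np.round(e),hit(im,T,(e[0]+e[2])/2,(e[1]+e[3])/2,z).round(4))
im=optics.get_image("side"); cv2.imwrite("pics/s6.png",cv2.resize(im["pixels"][100:260,200:440],None,fx=3,fy=3))
E
```

```text
tcp_pos: [0.4922, -0.3682, 0.092]
wrist_force: [-0.4, -0.1, 0.4]
time: 8.7
tcp_pos: [0.4931, -0.3691, 0.0934]
time: 9.7
tcp_pos: [0.4931, -0.3691, 0.0935]
solder_reel 0.94 [281. 176. 358. 248.] [ 0.4961 -0.3673  0.0185]
solder_reel 0.42 [318. 347. 324. 372.] [ 0.3551 -0.4167  0.0185]
tip_tinner 0.83 [329.  98. 377. 144.] [ 0.5729 -0.369   0.009 ]
alcohol_pump 0.89 [435.  13. 640. 144.] [ 0.6322 -0.4612  0.056 ]
```

View pics/s6.png

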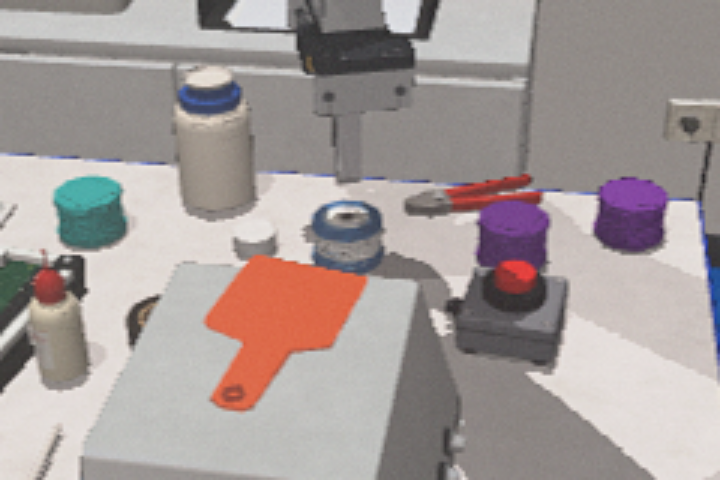

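The fingers stand about 3 cm straight above the reel at (347,220), and nothing has moved. Next is the tin.

```bash
python3 -m inch '[{"dx":0,"dy":0,"dz":-20,"wx":0,"wy":0,"wz":0},{"dx":0,"dy":0,"dz":-20,"wx":0,"wy":0,"wz":0},{"dx":25,"dy":9,"dz":0,"wx":0,"wy":0,"wz":0},{"dx":25,"dy":9,"dz":0,"wx":0,"wy":0,"wz":0},{"dx":25,"dy":9,"dz":0,"wx":0,"wy":0,"wz":0},{"dx":0,"dy":0,"dz":20,"wx":0,"wy":0,"wz":0},{"dx":0,"dy":0,"dz":20,"wx":0,"wy":0,"wz":0},{"dx":0,"dy":0,"dz":15,"wx":0,"wy":0,"wz":0},{"dx":0,"dy":0,"dz":5,"wx":0,"wy":0,"wz":0},{"dx":0,"dy":0,"dz":0,"wx":0,"wy":0,"wz":0}]' | egrep "tcp_pos|wrist_f"
for i in 1 2 ; do python3 -m inch '[{"dx":0,"dy":0,"dz":0,"wx":0,"wy":0,"wz":0},{"dx":0,"dy":0,"dz":0,"wx":0,"wy":0,"wz":0},{"dx":0,"dy":0,"dz":0,"wx":0,"wy":0,"wz":0},{"dx":0,"dy":0,"dz":0,"wx":0,"wy":0,"wz":0},{"dx":0,"dy":0,"dz":0,"wx":0,"wy":0,"wz":0},{"dx":0,"dy":0,"dz":0,"wx":0,"wy":0,"wz":0},{"dx":0,"dy":0,"dz":0,"wx":0,"wy":0,"wz":0},{"dx":0,"dy":0,"dz":0,"wx":0,"wy":0,"wz":0},{"dx":0,"dy":0,"dz":0,"wx":0,"wy":0,"wz":0},{"dx":0,"dy":0,"dz":0,"wx":0,"wy":0,"wz":0}]'|egrep "time|tcp_pos|wrist_f"; done
python3 - <<'E'
from h import *
s=r.observe(); im=optics.get_image("wrist"); T=camT(im,s); cv2.imwrite("pics/w7.png",im["pixels"])
for n,z in (("tip_tinner",.009),("alcohol_pump",.056)):
    for b in optics.boxes_of(n,"wrist")[:2]:
        e=b["extent"]; print(n,round(b["score"],2),np.round(e),hit(im,T,(e[0]+e[2])/2,(e[1]+e[3])/2,z).round(4))
E
```

```text
tcp_pos: [0.5723, -0.3701, 0.0726]
wrist_force: [-0.5, -0.7, 0.9]
time: 11.95
tcp_pos: [0.5728, -0.3704, 0.0734]
wrist_force: [-0.2, 0.2, -0.2]
time: 12.95
tcp_pos: [0.5728, -0.3704, 0.0734]
wrist_force: [0.3, 0.8, -0.3]
tip_tinner 0.88 [293. 199. 341. 234.] [ 0.5752 -0.367   0.009 ]
alcohol_pump 0.68 [398. 151. 590. 298.] [ 0.6222 -0.4685  0.056 ]
```

View pics/w7.png

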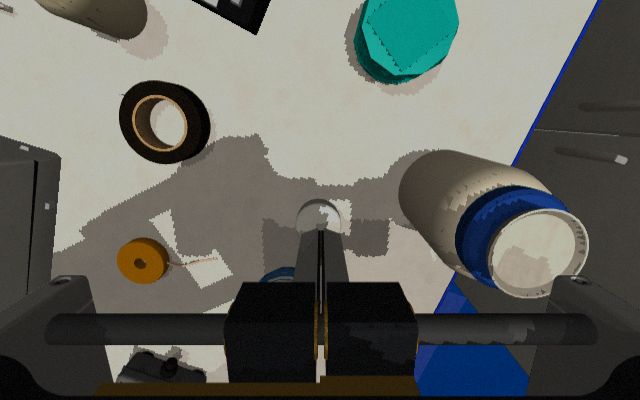

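The fingers stand over the tin at (320,216), within about 4 mm of its middle, and the bottle and the rest are untouched. Handing in.

```bash
python3 -c "
from bench import order
print(order.finish_job())"
```

```text
the job is handed in; nothing more can be done
None
```

I pressed the call button to its stop and let it up, then pointed for two seconds each at the blue-and-white reel and the white tin. The job is handed in with the fingers still about 3 cm above the tin; the pictures show nothing moved, but no verdict came back.

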